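# Set the length gauge on a sheet-metal bench

### The arm

A 7-joint arm with a two-finger parallel gripper is mounted at the origin on the work surface. World frame = base frame: x ahead of the robot, y to its left, z up, the work surface at z = 0. Lengths are in mm, angles in rad, forces in N, time in s.
With the tool pointing down it reaches from about 400 to 875 mm from the base axis. Payload 6.5 kg.
Tool frame: the origin (TCP) lies midway between the tips of the shut fingers; the grasp point (between the pads) lies 19 mm behind it (ctrl.hold_point_z is the z of the grasp point in the tool frame, in mm); z points along the fingers, y is the line along which they close (so a half turn about z gives the same grasp; the last joint's range is limited). The gripper opens to 85 mm and grips with 20 to 120 N. Pads are 22 mm wide; open, the fingers measure 114 mm over their backs; the gripper's body (76 mm by 85 mm) begins 54 mm behind the grasp point. The pads swing forward as they close: fully open they stand 13 mm farther back than shut.
Start: joints at [1.175, 0.536, -0.004, 1.538, 0.003, 1.067, -0.071], TCP at [210.5, -614.963, 231.29] pointing down, gripper open.
Joint ranges: [-2.7, 2.7], [-0.37, 2.16], [-1.27, 1.26], [0.24, 2.4], [-1.31, 4.45], [0.19, 1.91], [-2.76, 2.76]. Speed limits (rad/s): [2.39, 2.39, 3.14, 3.14, 3.14, 3.14, 3.14].

### API

Orientations are given as a unit quaternion [w, x, y, z].
In Python, from station import monitor, eyes, order, ctrl gives the robot as it stands.
- The arm moves only by the shell command python3 -m crank 'ROWS' [FORCE]. ROWS is JSON, a list of rows, each a list of 3 entries, a list of its own where there are three numbers: the turn, a rotation vector about the tool's x, y, z in degrees, then the shift along the tool's x, y, z in m, then the opening, from 0 (shut) to 1 (fully open). In form: [[[wx, wy, wz], [x, y, z], gripper], ...]. A call has 1 to 20 rows; each row is the pose to reach, as a shift and turn from the pose commanded when the call began, along the tool's axes at that moment; what a row does not reach only later rows make up. A row lasts 1/8 s, in which the tool goes at most 62.5 mm and 10.7 degrees, less where a joint would pass 70% of its speed; a pose out of reach is approached as far as the arm can. A call with a gripper value outside its range is refused whole. The fingers move at their own pace and stop on an object; FORCE is the grip in N (left out, the last holds). Time passes only in rows, so rows that repeat a pose let the fingers close. It gives the time, the measured TCP pose, the force, the opening and the grip force at its end, in the units of the state.
- monitor.get_state(): the state, without advancing time (a new reading comes with each control period).
- eyes.read_camera(name): name is "side" or "top" or "wrist"; returns (picture, depth): 384x512x3 uint8, blue, green, red; 384x512 float32, mm along the optical axis (not along the pixel's ray), 0 where there is no reading.
- eyes.calibration(name): a dict with "K" (3x3 intrinsics, pixels), "dist_coeffs" ([k1, k2, p1, p2, k3] as OpenCV has them; the pictures are not rectified), "cam_to_world" (4x4, takes a point from camera to world coordinates); the wrist camera has in their place "mount" (4x4, takes a point from camera to tool coordinates, whose origin is the TCP and whose axes are the flange's). Camera axes: x right, y down, z forward; pixel columns grow to the right and rows downward; lengths in mm; the calibration is good to about 2 mm. A picture is of the moment at which its call begins: read the wrist's pose just before it. calibration takes no time and is no camera call.
- order.finish_job(): hands the job in; it is judged then, once.
The state is a dict: "t": time; "joints": joint angles; "qd": joint speeds; "joint_torque": joint torques, N m; "tool_pos": TCP position; "orientation": TCP orientation; "force": force on the tool from outside, world axes, zero at the start; "ft_torque": the same for the moment, N m; "finger_gap": opening from 0.0 (shut) to 1.0 (fully open); "grasp_force": force on a finger pad.
Only numpy, scipy, OpenCV 4.12 (cv2) and the standard library are available. Lean on these libraries where they do the work, as an engineer would, in place of code of your own. Each camera call takes 0.05 s, during which the arm holds its last target. There are 200 camera calls.

### The job

Set the bench's length gauge: press down the brake pad in the middle of the carriage to free it, keep it pressed while you push the carriage along its rail until it is fully up against the stop that carries the pointed cone, then let go so that the pad springs up and the brake holds it there. Leave the loose parts and tools around it where they are.

Things in the scene. Friction and masses are not known exactly. Their poses are not given: they have to be found in the camera images.
- rail: the gauge rail: an aluminium T-section bar fixed to the bench, 500 mm long along its own y, 56 mm wide, top 28 mm above the bench; origin under its middle. Its place and its yaw (within 0.3 rad of straight across in front of the robot) vary
- carriage_mid (a point): centre of the sliding carriage, 46 mm above the bench: grey, 100 mm along the rail (its own y), 76 mm wide. Two end blocks, each 20 mm long, rise to 63 mm above the bench; the 60 mm gap between them is open above and holds the brake pad, with low side walls (10 mm thick, tops 45 mm above the bench)
- pad_top (a point): centre of the top of the brake pad: flat ribbed black rubber, 50 x 50 mm, between the end blocks, top 51 mm above the bench (12 mm below the blocks' tops). Sprung up with 6 N; goes down up to 7 mm (10 N). Up, the brake holds against 10 to 20 N; the hold fades as it goes down: pressed 4 to 7 mm, the carriage slides with about 1 N, pushed by the fingertip's friction or against the end block ahead
- brake_pad (a joint): how far the pad is pressed down: 0 up (brake on), 0.004 and more brake free, 0.007 fully down
- carriage (a joint): position of the carriage along the rail, m, 0 at the rail's middle, growing along the rail's own +y
- marked_mid (a point): centre of the marked stop, the goal, 46 mm above the bench: a steel block fixed on the rail, 30 mm along it, 70 mm wide, flat top 52 mm above the bench, with a pointed steel cone on top (26 mm across, tip 84 mm above the bench). At either end of the carriage's run. With the carriage up against it, this point and carriage_mid are 65 mm apart
- plain_mid (a point): the same point on the other stop, a block of the same size with a flat top and no cone, at the opposite end of the run; not the goal
- bracket: loose bent sheet-metal channel standing legs down, 60 x 100 mm, 40 mm tall; origin under its centre, long side along its y
- long_bracket: loose bent sheet-metal channel legs down, 50 x 150 mm, 35 mm tall; origin under its centre, long side along its y
- hammer: loose hammer lying flat, about 280 mm long; handle along its own x
- wrench: loose steel wrench lying flat, about 180 mm long along its own x
- grinder: loose small air grinder lying down, about 175 mm long along its own x, 36 mm tall
- paste_jar: loose closed jar, 60 mm across and 75 mm tall, origin under its centre
- offcut: loose flat steel plate, 100 x 60 x 6 mm

How it is judged (in metres and radians):
On the way, in this order (a step that is already met when the one before it is completed fails the run):
1. the brake pad is pressed down, the carriage not yet at the stop (value of joint brake_pad above 0.002 m and distance between carriage_mid and marked_mid above 0.072 m), for 0.1 s.
2. the carriage is up against the stop with the cone (distance between carriage_mid and marked_mid below 0.068 m), for 0.1 s.
At the end, for the whole second after the job is handed in: The carriage rests against the stop with the cone (gap under 3 mm), its brake pad is up again (within 1 mm), and it is at rest (distance between carriage_mid and marked_mid below 0.068 m and value of joint brake_pad below 0.001 m and velocity of joint carriage between -0.005 and 0.005 m/s); the robot touches nothing.
It fails at once if the carriage is dragged along (faster than 20 mm/s) with its brake on (value of joint brake_pad below 0.0003 m and (velocity of joint carriage above 0.02 m/s or velocity of joint carriage below -0.02 m/s)).
It fails at once if a loose part or tool is moved by more than 20 mm or lifted (distance of any of bracket, long_bracket, hammer, wrench, grinder, paste_jar, offcut from where it was at the start of the episode above 0.02 m).
It also fails if it takes over 38 s, if anything falls off the work surface, if the arm or the gripper's body presses on something with over 40 N, if the wrist force passes 120 N, or if a joint passes its speed limit or range.

## Working session

There is one attempt and no reset: what is moved stays moved. The work goes in short steps, Python scripts to look and compute and a shell command to move; the robot and the scene stay as the last step left them, time stands still between calls to the robot, and variables do not carry over. Pictures are saved under pics/ and viewed, at most 10 in all, crops included, and the job is handed in when it is done.

```bash
mkdir -p pics; ls; cat > h.py <<'E'
import numpy as np,cv2
from station import monitor,eyes,order,ctrl
from scipy.spatial.transform import Rotation as R
def pts(name,d=None):
    s=monitor.get_state(); img,dep=eyes.read_camera(name); c=eyes.calibration(name)
    K=np.array(c['K']);D=np.array(c['dist_coeffs'])
    if 'mount' in c:
        q=s['orientation'];T=np.eye(4);T[:3,:3]=R.from_quat([q[1],q[2],q[3],q[0]]).as_matrix();T[:3,3]=s['tool_pos'];T=T@np.array(c['mount'])
    else: T=np.array(c['cam_to_world'])
    v,u=np.mgrid[:384,:512]
    n=cv2.undistortPoints(np.stack([u,v],-1).reshape(-1,1,2).astype(np.float64),K,D).reshape(384,512,2)
    P=np.dstack([n*dep[...,None],dep])@T[:3,:3].T+T[:3,3]
    P[dep==0]=np.nan
    return img,P
E
python3 - <<'E'
from h import *
print(monitor.get_state())
for n in('top','side'):
    i,P=pts(n);np.savez(n,i=i,P=P);cv2.imwrite(f'pics/{n}0.png',i)
E
```

```text
pics
{'t': 0.0, 'joints': array([ 1.17478778,  0.53713851, -0.00445172,  1.5388658 ,  0.00258921,
        1.06729153, -0.07119277]), 'qd': array([-0.00209099,  0.00055253,  0.00151497, -0.00174065, -0.00072427,
       -0.00107406, -0.00201371]), 'joint_torque': array([-6.14072019e-05, -5.83425057e+01,  1.04847126e+00, -2.59110224e+01,
        1.22789494e-02,  9.44623986e-03, -1.96781650e-05]), 'tool_pos': array([ 210.30191813, -614.37969751,  230.43373774]), 'orientation': array([-8.26557760e-04,  9.86426725e-01,  1.64199866e-01, -1.92672434e-04]), 'force': array([ 0.00265857,  0.54463104, -0.2505095 ]), 'ft_torque': array([ 0.04731165, -0.043084  , -0.00993955]), 'grasp_force': 0.0, 'finger_gap': 1.002072005400165}
```

View pics/top0.png

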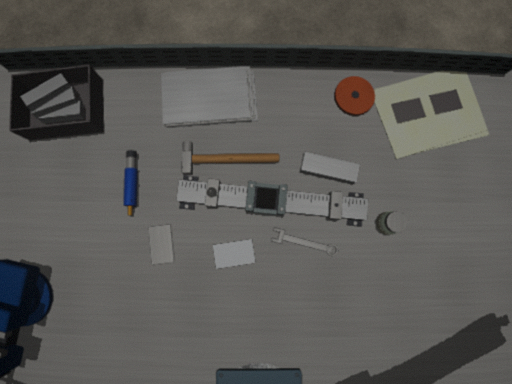

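View pics/side0.png

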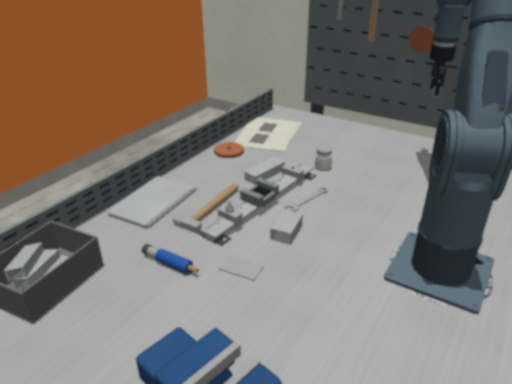

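The top view shows the coned stop at (212,192), the carriage pad at (267,198) and the plain stop at (336,206). Next I turn these into positions.

```bash
python3 - <<'E'
from h import *
z=np.load('top.npz');P=z['P'];i=z['i']
for n,(u,v) in dict(cone=(212,192),pad=(267,198),plain=(336,206),blkL=(251,196),blkR=(283,200),railL=(190,192),railR=(360,209)).items():
    w=P[v-2:v+3,u-2:u+3].reshape(-1,3); print(n,np.nanmedian(w,0).round(1))
# dark pad blob
m=(i.max(2)<45).astype(np.uint8);m[:180]=0;m[215:]=0;m[:,:245]=0;m[:,292:]=0
k,l,s,c=cv2.connectedComponentsWithStats(m)
j=1+s[1:,4].argmax();print(s[j],c[j],np.nanmedian(P[l==j],0))
# tall points on rail area (carriage + stops)
sub=np.zeros(P.shape[:2],bool);sub[170:225,175:372]=1
for lo,hi,u0,u1 in((56,70,240,295),(46,60,200,226),(46,60,325,348)):
    q=sub&(P[...,2]>lo)&(P[...,2]<hi);q[:,:u0]=0;q[:,u1:]=0
    print(q.sum(),P[q].mean(0), cv2.minAreaRect(P[q][:,:2].astype(np.float32)))
cv2.imwrite('pics/c.png',cv2.resize(i[165:230,170:375]*1,None,fx=3.9,fy=3.9,interpolation=2))
E
```

```text
cone [553.8 117.2  73.3]
pad [542.2 -19.9  52.6]
plain [ 522.  -195.3   53.3]
blkL [545.8  20.7  63.5]
blkR [536.3 -59.4  63.7]
railL [560.3 179.5  28.1]
railR [ 517.  -266.    27.8]
[255 187  24  22 437] [266.20823799 197.83981693] [542.39978551 -17.49456223  51.68580468]
484 [543.4024431  -17.77555957  63.60319837] ((543.7716064453125, -17.715797424316406), (100.24275207519531, 75.46166229248047), 84.5436019897461)
259 [555.7899689  119.55896693  52.48500682] ((557.2953491210938, 120.36537170410156), (30.31093406677246, 70.54415893554688), 83.83074951171875)
334 [ 525.8607215  -194.20761286   52.57751079] ((526.0578002929688, -194.9507598876953), (30.97486114501953, 70.33777618408203), 84.458251953125)
```

View pics/c.png

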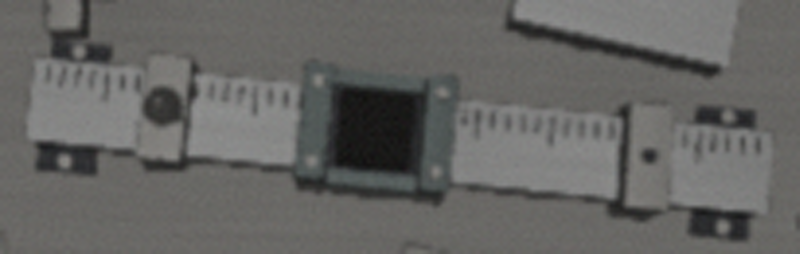

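The crop confirms the layout: coned stop on the left, carriage in the middle, and a clear rail between them. The rail runs along (0.098, 0.995), with about 73 mm of travel left toward +y. I move above the pad with the fingers shut and the tool aligned to the rail.

```bash
python3 -m crank '[[[0,0,6],[0.127,-0.114,0],0],[[0,0,12],[0.254,-0.228,0],0],[[0,0,24.5],[0.381,-0.342,0],0],[[0,0,24.5],[0.508,-0.457,0.05],0],[[0,0,24.5],[0.508,-0.457,0.08],0],[[0,0,24.5],[0.508,-0.457,0.08],0],[[0,0,24.5],[0.508,-0.457,0.08],0],[[0,0,24.5],[0.508,-0.457,0.08],0],[[0,0,24.5],[0.508,-0.457,0.08],0],[[0,0,24.5],[0.508,-0.457,0.08],0],[[0,0,24.5],[0.508,-0.457,0.08],0],[[0,0,24.5],[0.508,-0.457,0.08],0],[[0,0,24.5],[0.508,-0.457,0.08],0],[[0,0,24.5],[0.508,-0.457,0.08],0],[[0,0,24.5],[0.508,-0.457,0.08],0],[[0,0,24.5],[0.508,-0.457,0.08],0]]' 30
cat > look.py <<'E'
from h import *
import sys
s=monitor.get_state();q=s['orientation'];M=R.from_quat([q[1],q[2],q[3],q[0]]).as_matrix()
print(s['t'],s['tool_pos'],s['finger_gap'],s['force'],M.round(3).tolist())
i,P=pts('wrist');cv2.imwrite(f'pics/{sys.argv[1]}.png',i);np.savez('wrist',i=i,P=P)
for lo,hi in((60,67),(49,55)):
    m=(P[...,2]>lo)&(P[...,2]<hi)&(np.abs(P[...,0]-545)<60)
    k,l,st,c=cv2.connectedComponentsWithStats(m.astype(np.uint8))
    for j in range(1,k):
        if st[j,4]>300: print(lo,st[j,4],c[j].round(),cv2.minAreaRect(P[l==j][:,:2].astype(np.float32)),np.median(P[l==j][:,2]))
print('shift to pad 543.5,-17.6 in tool', M.T@(np.array([543.5,-17.6,51])-s['tool_pos']))
E
python3 look.py w1
```

```text
t: 2.1
tool_pos: [543.0, -19.0, 151.5]
orientation: [0.0, 0.999, -0.05, 0.0]
force: [0.2, 1.2, 0.2]
finger_gap: 0.002
grasp_force: 0.0
2.1 [542.96989056 -18.98119912 151.49043641] 0.002167007670755235 [0.22650925 1.19325039 0.19466711] [[0.995, -0.099, 0.0], [-0.099, -0.995, -0.0], [0.0, 0.0, -1.0]]
60 2842 [203. 190.] ((547.9564819335938, 22.14742660522461), (20.315725326538086, 76.02151489257812), 84.3801040649414) 62.560681478832535
60 2846 [315. 189.] ((540.1519775390625, -57.55791473388672), (20.282453536987305, 75.98994445800781), 84.5024185180664) 62.55708002335679
60 375 [ 74. 190.] ((558.24365234375, 116.86144256591797), (23.440616607666016, 18.434513092041016), 17.985572814941406) 63.37185037611786
49 2529 [ 78. 185.] ((557.2861938476562, 119.76199340820312), (30.5701961517334, 69.73519134521484), 84.29930114746094) 51.54132912722463
49 3041 [492. 188.] ((526.5628662109375, -196.47056579589844), (31.122947692871094, 70.23281860351562), 84.55136108398438) 51.58303818341568
49 4089 [259. 187.] ((544.3270263671875, -17.693405151367188), (49.388057708740234, 49.154666900634766), 84.1826400756836) 51.02786037133092
shift to pad 543.5,-17.6 in tool [  0.36355727  -1.45221679 100.49017579]
```

View pics/w1.png

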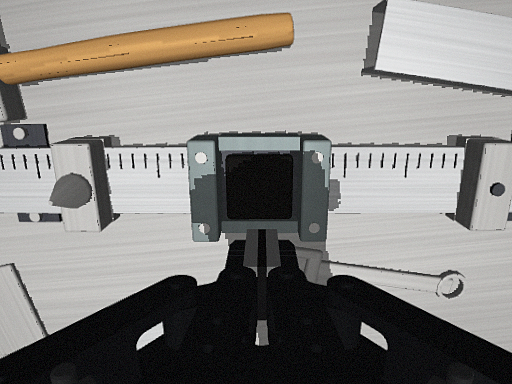

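The wrist view shows the pad centre at (259,187), i.e. world (544.3, -17.7), and the coned stop at (78,185). I descend onto the pad and press, then check.

```bash
python3 -m crank '[[[0,0,0],[0.001,-0.0015,0.04],0],[[0,0,0],[0.001,-0.0015,0.075],0],[[0,0,0],[0.001,-0.0015,0.09],0],[[0,0,0],[0.001,-0.0015,0.095],0],[[0,0,0],[0.001,-0.0015,0.098],0],[[0,0,0],[0.001,-0.0015,0.1],0],[[0,0,0],[0.001,-0.0015,0.102],0],[[0,0,0],[0.001,-0.0015,0.104],0],[[0,0,0],[0.001,-0.0015,0.106],0],[[0,0,0],[0.001,-0.0015,0.106],0],[[0,0,0],[0.001,-0.0015,0.106],0]]'
```

```text
t: 3.52
tool_pos: [545.0, -16.7, 46.1]
orientation: [0.0, 0.999, -0.049, 0.001]
force: [-1.3, -0.2, 7.1]
finger_gap: 0.004
grasp_force: 3.9
```

```bash
python3 -m crank '[[[0,0,0],[0,0,0.0006],0],[[0,0,0],[0,0,0.0012],0],[[0,0,0],[0,0,0.0012],0],[[0,0,0],[0,0,0.0012],0]]'
```

```text
t: 4.03
tool_pos: [545.0, -16.7, 45.0]
orientation: [0.0, 0.999, -0.049, 0.001]
force: [-1.2, 1.1, 8.2]
finger_gap: -0.001
grasp_force: 4.2
```

The pad is about 5–6 mm down. I slide slowly toward the cone.

```bash
python3 -m crank '[[[0,0,0],[0,-0.001,0],0],[[0,0,0],[0,-0.003,0],0],[[0,0,0],[0,-0.006,0],0],[[0,0,0],[0,-0.01,0],0],[[0,0,0],[0,-0.014,0],0],[[0,0,0],[0,-0.018,0],0],[[0,0,0],[0,-0.022,0],0],[[0,0,0],[0,-0.026,0],0],[[0,0,0],[0,-0.03,0],0],[[0,0,0],[0,-0.034,0],0],[[0,0,0],[0,-0.038,0],0],[[0,0,0],[0,-0.042,0],0],[[0,0,0],[0,-0.046,0],0],[[0,0,0],[0,-0.05,0],0],[[0,0,0],[0,-0.054,0],0],[[0,0,0],[0,-0.057,0],0],[[0,0,0],[0,-0.059,0],0],[[0,0,0],[0,-0.06,0],0],[[0,0,0],[0,-0.06,0],0]]'; cat > look2.py <<'E'
from h import *
import sys
i,P=pts('wrist');cv2.imwrite(f'pics/{sys.argv[1]}.png',i)
u=np.array([.099,.995]);s=P[...,:2]@u;x=P[...,:2]@[.995,-.099]
print('t',monitor.get_state()['t'])
on=abs(x-543.2)<36
for lo,hi in((60,67),(49.5,54)):
    m=on&(P[...,2]>lo)&(P[...,2]<hi)
    k,l,st,c=cv2.connectedComponentsWithStats(m.astype(np.uint8))
    for j in range(1,k):
        if st[j,4]>200: print(lo,st[j,4],c[j].round(),'along rail',np.percentile(s[l==j],[1,50,99]).round(1))
E
python3 look2.py w2
```

```text
t: 6.4
tool_pos: [550.8, 43.1, 45.0]
orientation: [-0.0, 0.999, -0.049, 0.001]
force: [-1.3, -0.6, 7.5]
finger_gap: 0.002
grasp_force: 4.2
t 6.45
60 4538 [164. 231.] along rail [126.4 135.9 145.6]
60 4525 [362. 232.] along rail [47.1 56.8 66.3]
60 245 [261. 243.] along rail [ 90.5  97.1 103.4]
60 1073 [ 84. 261.] along rail [163.3 168.2 182.9]
49.5 227 [193. 230.] along rail [126.2 126.5 126.7]
49.5 239 [333. 228.] along rail [65.9 66.3 66.6]
49.5 5670 [ 89. 236.] along rail [159.7 172.4 188.9]
```

View pics/w2.png

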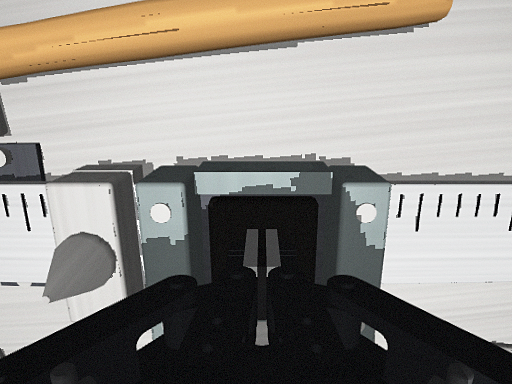

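The carriage moved with the finger. The gap between the carriage (block at 164,231) and the stop (89,236) is about 13 mm. I push about 16 mm and hold.

```bash
python3 -m crank '[[[0,0,0],[0,-0.002,0],0],[[0,0,0],[0,-0.005,0],0],[[0,0,0],[0,-0.008,0],0],[[0,0,0],[0,-0.01,0],0],[[0,0,0],[0,-0.012,0],0],[[0,0,0],[0,-0.013,0],0],[[0,0,0],[0,-0.014,0],0],[[0,0,0],[0,-0.015,0],0],[[0,0,0],[0,-0.016,0],0],[[0,0,0],[0,-0.016,0],0],[[0,0,0],[0,-0.016,0],0]]'; python3 look2.py w3
```

```text
t: 7.82
tool_pos: [552.1, 56.8, 44.9]
orientation: [0.001, 0.999, -0.05, 0.0]
force: [-1.4, -5.0, 8.7]
finger_gap: -0.003
grasp_force: 4.2
t 7.875
60 4511 [164. 232.] along rail [140.  149.4 159.1]
60 4562 [363. 232.] along rail [60.6 70.3 79.8]
60 251 [262. 243.] along rail [104.2 110.9 117.1]
60 1038 [115. 261.] along rail [163.4 168.7 183.8]
49.5 243 [193. 230.] along rail [139.7 140.  140.3]
49.5 232 [333. 227.] along rail [79.5 79.8 80.1]
49.5 3399 [109. 211.] along rail [163.4 175.9 188.9]
49.5 489 [121. 294.] along rail [163.4 175.6 188.9]
```

Contact: there is a 5 N reaction and the block edge is at the stop face. I lift straight up.

```bash
python3 -m crank '[[[0,0,0],[0,-0.016,-0.002],0],[[0,0,0],[0,-0.016,-0.002],0]]' >/dev/null; python3 -c "
from h import *;s=monitor.get_state();print(s['tool_pos'],s['force'])"
```

```text
[554.0286421   72.44439302  46.87682263] [-0.72289653 -5.48960599  7.67603312]
```

My shift repeated the push: shifts are relative to each call's start, so the fingertip slid about 16 mm along the pad toward the block ahead. The force stayed at 5 N and the carriage was already at the stop. Now I lift purely along z.

```bash
python3 -m crank '[[[0,0,0],[0,0,-0.002],0],[[0,0,0],[0,0,-0.004],0],[[0,0,0],[0,0,-0.007],0],[[0,0,0],[0,0,-0.012],0],[[0,0,0],[0,0,-0.03],0],[[0,0,0],[0,0,-0.07],0],[[0,0,0],[0,0.02,-0.11],0],[[0,0,0],[0,0.02,-0.11],0],[[0,0,0],[0,0.02,-0.11],0]]'; python3 look2.py w4
```

```text
t: 9.25
tool_pos: [551.2, 55.7, 156.6]
orientation: [-0.0, 0.999, -0.049, 0.0]
force: [0.1, -0.7, 0.2]
finger_gap: -0.001
grasp_force: 0.0
t 9.3
60 2592 [206. 189.] along rail [140.  149.4 159.5]
60 2593 [316. 189.] along rail [60.1 70.2 79.7]
60 317 [177. 187.] along rail [163.3 169.2 184.5]
49.5 2189 [175. 184.] along rail [162.  174.8 188.8]
49.5 3817 [261. 186.] along rail [ 86.1 109.9 133.5]
```

View pics/w4.png

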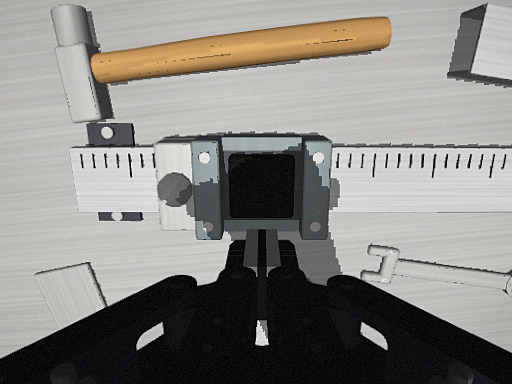

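The carriage sits against the coned stop (blocks at (206,189) and (316,189), stop at (175,184)). The centres are about 65 mm apart, the pad is up, and the robot is clear.

```bash
python3 -c "
from station import order;print(order.finish_job())"
```

```text
the job is handed in; nothing more can be done
None
```

I handed the job in at about 9 s: the carriage is against the coned stop (centres about 65 mm apart in the last picture), the brake pad is up again, and the robot is clear; one extra push of about 16 mm by mistake only slid the fingertip along the pad, and no verdict was returned.

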